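# Open the combination drawer and lay out the hilt blank

### The arm

A 6-joint arm with a two-finger parallel gripper is mounted at the origin on the work surface. World frame = base frame: x ahead of the robot, y to its left, z up, the work surface at z = 0. Lengths are in m, angles in rad, forces in N, time in s.
With the tool pointing down it reaches from about 0.375 to 0.975 m from the base axis. Payload 3.8 kg.
Tool frame: the origin (TCP) lies at the very end of the fingers, on their centre line; the grasp point (between the pads) lies bot.hold_point_z behind it (bot.hold_point_z is the distance from the TCP to the grasp point, in m); z points along the fingers, y is the line along which they close (so a half turn about z gives the same grasp; the last joint's range is limited). The gripper opens to 85 mm and grips with 20 to 120 N. Pads are 22 mm wide; open, the fingers measure 114 mm over their backs; the gripper's body (76 mm by 85 mm) begins 54 mm behind the grasp point. The pads swing forward as they close: fully open they stand 13 mm farther back than shut.
Start: joints at [-1.232, 0.264, 1.604, -0, 1.274, -0.037], TCP at [0.248, -0.628, 0.231] pointing down, gripper open.
Joint ranges: [-2.63, 2.63], [-0.94, 2.18], [0.31, 2.57], [-1.31, 4.45], [0, 2.66], [-2.55, 2.55]. Speed limits (rad/s): [2.57, 2.57, 3.14, 3.14, 3.14, 3.14].

### API

Orientations are given as a rotation vector (axis times angle).
In Python, from workcell import bot gives the robot as it stands.
- The arm moves only by the shell command python3 jog.py [OPENING] [FORCE], which reads ROWS from standard input. ROWS is a JSON list of rows, 1 to 5 of them, each written [[dx, dy, dz], turn]: dx, dy, dz in m, then a turn about the tool's z in rad; each row shifts and turns the commanded pose from where the row before left it, along the tool's axes as they then stand; what a row does not reach is not made up. A row lasts 1/8 s, in which the tool goes at most 0.0625 m and 0.188 rad, less where a joint would pass 70% of its speed; a pose out of reach is approached as far as the arm can. OPENING is the opening from 0.0 (shut) to 1.0 (fully open), set as the command begins (- or left out keeps the last). The fingers move at their own pace and stop on an object; FORCE is the grip in N (left out, the last holds). Time passes only in rows, so rows that do not move let the fingers close. It prints the time, the measured TCP pose, the force, the opening and the grip force at its end. Input that does not fit is refused with a message, and nothing moves.
- bot.read_state(): the state, without advancing time (a new reading comes with each control period).
- bot.read_camera(name): name is "side" or "top"; returns the picture (400x640x3 uint8, red, green, blue); there is no depth.
- bot.camera_info(name): a dict with "intrinsics" (3x3 intrinsics, pixels), "k1" (the pictures are not rectified: a ray, as slopes to the right and down, at radius r is drawn at 1 + k1 r^2 times it, then the intrinsics apply), "extrinsics" (4x4, takes a point from camera to world coordinates). Camera axes: x right, y down, z forward; pixel columns grow to the right and rows downward; lengths in m; the calibration is good to about 2 mm. A picture is of the moment at which its call begins. camera_info takes no time and is no camera call.
- bot.finish_job(): hands the job in; it is judged then, once.
The state is a dict: "time": time; "q": joint angles; "joint_vel": joint speeds; "joint_torque": joint torques, N m; "tool_pos": TCP position; "tcp_rot": TCP orientation; "wrist_force": force on the tool from outside, world axes, zero at the start; "torque": the same for the moment, N m; "width": opening from 0.0 (shut) to 1.0 (fully open); "grip_force": force on a finger pad.
Only numpy, scipy, OpenCV 4.12 (cv2) and the standard library are available. Lean on these libraries where they do the work, as an engineer would, in place of code of your own. Each camera call takes 0.05 s, during which the arm holds its last target. There are 200 camera calls.

### The job

Unlock the steel lockbox by cranking its dial: turn clockwise past the single stud once and stop for a moment when the knob lines up with it the second time; turn back counter-clockwise past the two studs once and stop for a moment on them the second time; then turn clockwise straight to the three studs and stop. Pull the drawer open at least four fifths of its way and leave it open, take out the wooden dagger hilt, and lay it flat, lengthwise along the middle of the light wooden board, without dropping it. Do not disturb the hammer, the tin or the stack of grinding discs.

Things in the scene. Friction and masses are not known exactly. Their poses are not given: they have to be found in the camera images.
- lockbox: Grey steel box, 250 (along its x) x 200 x 108 mm, fixed; origin mid-underside. Drawer and handle face its own -x. Around the dial on top, radial rows of brass studs (11 mm across, 60 to 96 mm from the dial's axis), at bearings from its +x, counter-clockwise seen from above: one stud at 0 deg (rear), two at 90, three at -60. Three rings hold a post on the drawer till their gaps face front.
- dial_knob (a point): Middle of the crank knob: black upright cylinder, 24 mm across, from 126 to 160 mm above the bench, free to spin about its own axis, 42 mm from the dial's axis (a bright line joins them). The point is on the knob's axis, 145 mm high. Cranking takes about 3 N.
- dial_centre (a point): On the axis of the round dial (116 mm across) at its top face, 122 mm high, 45 mm behind the box's middle. From the start the dial comes to the single stud first after 34 to 235 deg clockwise; so dial that plus 360 deg clockwise, then 450 deg counter-clockwise, then 150 deg clockwise, each stop good to 10 deg. A wheel carried too far stays there.
- mark_one (a point): Where dial_knob must be when the knob lines up with the single stud (42 mm from the dial's axis, 145 mm high).
- mark_two (a point): Where dial_knob must be when the knob lines up with the row of two studs.
- mark_three (a point): Where dial_knob must be when the knob lines up with the row of three studs.
- gate (a point): Hidden point inside the lockbox, 40 mm in front of the dial's axis, where the wheels' gaps must come.
- gap_low (a point): Gap of the hidden lower wheel, 40 mm from the dial's axis. After 260 deg of play the middle wheel carries it, either way. It starts 40 to 63 deg away from the gate; at the start, at most 275 deg clockwise take up all play.
- gap_mid (a point): Gap of the hidden middle wheel, 40 mm from the dial's axis. After a reversal the dial turns 260 deg freely before it carries this wheel, either way. The dial's own ring has its gap at the gate when the knob is at the three studs.
- drawer (a joint): How far the drawer is out (m): 0 shut, 0.135 fully out, along the lockbox's -x. It takes about 3 N and stays where left; locked, it gives 3 mm. Inside 172 mm wide, plywood floor 36 mm above the bench, side walls 68 mm, front 101 mm; a lock post (12 mm square, 104 mm high) stands in it 136 mm behind the front's inner face.
- drawer_handle (a point): Middle of the drawer's handle, a level steel bar 12 mm thick, 100 mm long, parallel to the drawer front, its axis 42 mm before it and 78 mm above the bench; pinch it from above. It moves with the drawer.
- hilt: Dark wooden dagger hilt lying across the drawer, hidden while it is shut, about 65 mm behind the inner face of its front. 120 mm long along its own x, 26 tall, I-shaped from above: ends 30 long and 44 wide, waist 60 long and 24 wide with two steel collars. 0.11 to 0.22 kg. Origin at the centre of its underside.
- board: Light wooden board on two battens, fixed to the bench, 200 mm long along its own x, 130 mm wide along y, top 40 mm above the bench; origin at the centre of its underside.
- board_top (a point): Centre of the board's top face.
- hammer: Bystander: hammer, 240 mm long, lying on the bench. Origin mid-length on the bench.
- tin: Bystander: open aluminium tin, 72 mm across and 85 mm tall.
- disc_stack: Bystander: stack of black grinding discs, 115 mm across, 24 mm tall.

How it is judged:
On the way, in this order (a step that is already met when the one before it is completed fails the run):
1. the knob has come round to the single stud with the lower wheel carried to its place (horizontal distance between dial_knob and mark_one below 0.008 m and horizontal distance between gap_low and gate below 0.0075 m), for 0.1 s.
2. the knob has come round to the two studs with the middle wheel carried to its place (horizontal distance between dial_knob and mark_two below 0.008 m and horizontal distance between each of gap_low, gap_mid and gate below 0.0075 m), for 0.1 s.
3. the knob stands at the three studs with both wheels in place (horizontal distance between dial_knob and mark_three below 0.008 m and horizontal distance between each of gap_low, gap_mid and gate below 0.0075 m), for 0.1 s.
4. the drawer is pulled open by at least 105 mm (value of joint drawer above 0.105 m), for 0.1 s.
At the end, for the whole second after the job is handed in: The drawer stands open by more than 90 mm; the hilt lies flat, right way up and at rest on the board's top, its centre within 35 mm of the board's centre along the board and 25 mm across it, its length within 15 degrees of the board's (value of joint drawer above 0.09 m and x of hilt in the frame of board_top between -0.035 and 0.035 m and y of hilt in the frame of board_top between -0.025 and 0.025 m and z of hilt in the frame of board_top between -0.004 and 0.004 m and angle between the x axis of hilt and the x axis of board, either way round below 0.26 rad and angle between hilt's own z axis and vertical below 0.1 rad and linear speed of hilt below 0.02 m/s); the robot touches nothing.
It fails at once if the hilt is dropped (falls faster than 0.6 m/s, untouched by the fingers) (linear speed of hilt above 0.6 m/s and contact force between the fingers and hilt below 0.1 N).
It fails at once if the hammer, the tin or the disc stack is shifted by more than 40 mm (distance of any of hammer, tin, disc_stack from where it was at the start of the episode above 0.04 m).
It also fails if it takes over 72 s, if anything falls off the work surface, if the arm or the gripper's body presses on something with over 40 N, if the wrist force passes 120 N, or if a joint passes its speed limit or range.

## Working session

There is one attempt and no reset: what is moved stays moved. The work goes in short steps, Python scripts to look and compute and a shell command to move; the robot and the scene stay as the last step left them, time stands still between calls to the robot, and variables do not carry over. Pictures are saved under pics/ and viewed, at most 13 in all, crops included, and the job is handed in when it is done.

```bash
ls; mkdir -p pics; python3 - <<'E'
from workcell import bot
import cv2
print(bot.hold_point_z); s=bot.read_state(); print(s)
for n in("side","top"):
    im=bot.read_camera(n); cv2.imwrite(f"pics/{n}0.png",im[:,:,::-1]); print(n,bot.camera_info(n))
E
```

```text
jog.py
pics
workcell.py
0.0187
{'time': 0.0, 'q': array([-1.23188087e+00,  2.64760989e-01,  1.60535827e+00, -4.12450814e-05,
        1.27372817e+00, -3.68876103e-02]), 'joint_vel': array([-0.00170824, -0.00040915,  0.00063947,  0.00014119, -0.00120202,
       -0.00138721]), 'joint_torque': array([-1.51208682e-03, -5.15119886e+01, -3.67316437e+01, -2.96009803e-04,
        1.25974408e-02, -2.66511540e-05]), 'tool_pos': array([ 0.24748762, -0.62720452,  0.22996526]), 'tcp_rot': array([-3.08410790e+00, -5.86445916e-01,  5.93631520e-04]), 'wrist_force': array([-0.26534207,  0.37306959,  0.46051149]), 'torque': array([ 0.03565505,  0.00262297, -0.01708709]), 'grip_force': 0.0, 'width': 0.9949845830685672}
side {'intrinsics': array([[481.90007386,   0.        , 316.39732556],
       [  0.        , 481.90007386, 206.45641945],
       [  0.        ,   0.        ,   1.        ]]), 'k1': 0.03339001625736321, 'extrinsics': array([[-0.94143545, -0.22634834,  0.24993144,  0.2561905 ],
       [-0.33708619,  0.65043642, -0.68066539,  0.81429579],
       [-0.00849703, -0.72505096, -0.6886428 ,  0.96056977],
       [ 0.        ,  0.        ,  0.        ,  1.        ]])}
top {'intrinsics': array([[390.58526896,   0.        , 313.73124211],
       [  0.        , 390.58526896, 204.51432919],
       [  0.        ,   0.        ,   1.        ]]), 'k1': -0.0724756373563515, 'extrinsics': array([[ 0.01047168, -0.999617  ,  0.02561635,  0.50024621],
       [-0.99993048, -0.01060697, -0.0051514 ,  0.01792701],
       [ 0.00542114, -0.02556063, -0.99965857,  1.12085284],
       [ 0.        ,  0.        ,  0.        ,  1.        ]])}
```
View pics/top0.png

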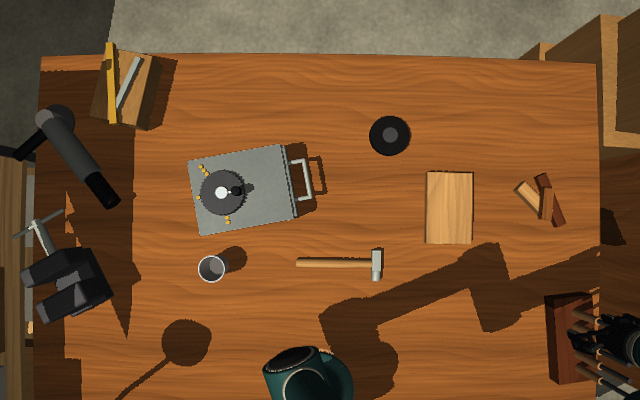

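View pics/side0.png

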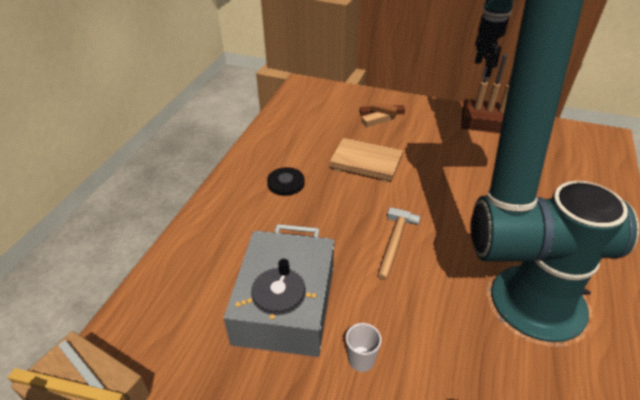

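The top view shows the lockbox at (245,190) with its handle to the right at (303,180), the dial at (222,192) with the knob near (237,190), the board at (449,207), the tin at (211,269), the hammer at (340,264) and the discs at (390,135). The side view shows the same layout from the +y side. Next I'll enlarge the crops.

```bash
python3 - <<'E'
import cv2,numpy as np
a=cv2.imread("pics/top0.png");b=cv2.imread("pics/side0.png")
A=cv2.resize(a[130:250,180:330],None,fx=5,fy=5,interpolation=cv2.INTER_CUBIC)
B=cv2.resize(b[215:355,220:345],None,fx=4.2,fy=4.2,interpolation=cv2.INTER_CUBIC)
cv2.imwrite("pics/topc.png",A);cv2.imwrite("pics/sidec.png",B)
E
```

View pics/topc.png

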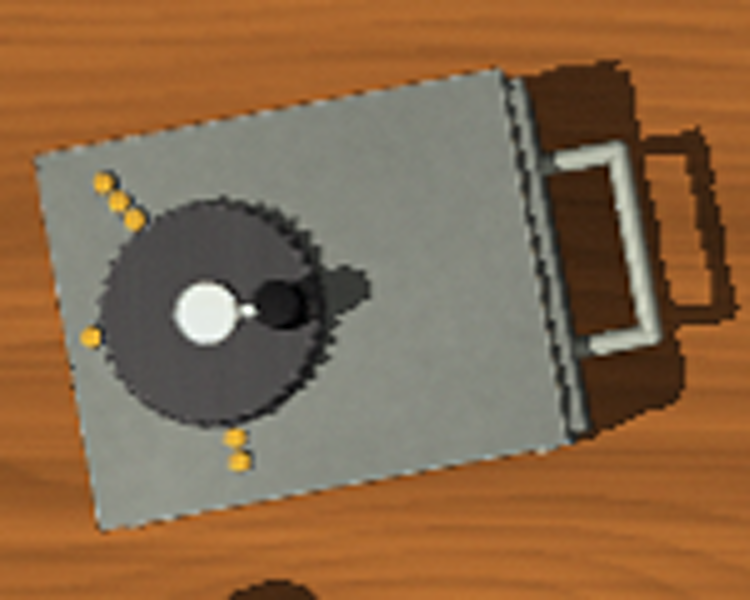

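View pics/sidec.png

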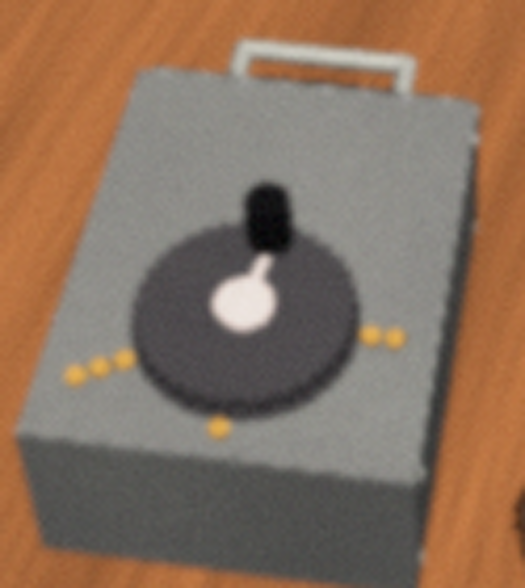

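Crop readings. Top: hub (207,313), knob top (280,305), single stud (91,337), two studs (235,438) and (239,461), three studs (103,182) to (135,219), handle bar (620,147) to (655,340). Side: hub (244,303), knob top (268,198), single stud (219,428), two studs (371,335) and (395,338), three studs (75,375) to (124,358), handle bar (240,45) to (413,62).

```bash
cat > h.py <<'E'
import numpy as np, cv2
from workcell import bot
from scipy.optimize import least_squares
C={n:bot.camera_info(n) for n in("top","side")}
def ray(n,p):
    c=C[n];K=c["intrinsics"];k=c["k1"]
    u=cv2.undistortPoints(np.array([[p]],float),K,np.array([k,0,0,0.]))[0,0]
    E=c["extrinsics"];d=E[:3,:3]@[u[0],u[1],1];return E[:3,3],d/np.linalg.norm(d)
def atz(n,p,z):
    o,d=ray(n,p);return o+d*(z-o[2])/d[2]
def tri(pt,ps):
    A=np.zeros((3,3));b=np.zeros(3);R=[ray("top",pt),ray("side",ps)]
    for o,d in R:
        P=np.eye(3)-np.outer(d,d);A+=P;b+=P@o
    x=np.linalg.solve(A,b);return x,max(np.linalg.norm((np.eye(3)-np.outer(d,d))@(x-o)) for o,d in R)
T=lambda u,v:(180+(u+.5)/5-.5,130+(v+.5)/5-.5)
S=lambda u,v:(220+(u+.5)/4.2-.5,215+(v+.5)/4.2-.5)
def proj(n,P):
    c=C[n];E=c["extrinsics"];q=E[:3,:3].T@(np.array(P)-E[:3,3]);x=q[:2]/q[2];x=x*(1+c["k1"]*(x@x));return c["intrinsics"][:2,:2]@x+c["intrinsics"][:2,2]
E
python3 - <<'E'
from h import *
np.set_printoptions(precision=4,suppress=True)
pts={"hub":((207,313),(244,303)),"knobtop":((280,305),(268,198)),"one":((91,337),(219,428)),"two_a":((235,438),(371,335)),"two_b":((239,461),(395,338)),
"3a":((103,182),(75,375)),"3b":((119,202),(99,366)),"3c":((135,219),(124,358)),"hanL":((620,147),(413,62)),"hanR":((655,340),(240,45)),"hanLx":((620,147),(240,45)),"hanRx":((655,340),(413,62)),
"cRL":((37,158),(20,435)),"cRR":((102,530),(420,485)),"cFL":((498,70),(143,70)),"cFR":((570,447),(478,105))}
for k,(a,b) in pts.items(): print(k,*tri(T(*a),S(*b)))
for a,b in zip([(426,171),(474,171),(473,244),(426,243)],[(331,165),(347,141),(403,152),(391,178)]): print("board",*tri(a,b))
print(atz("top",(211,269),.085),atz("top",(390,135),.024),[atz("top",p,.02) for p in((297,262),(377,250),(377,281))])
E
```

```text
hub [0.5543 0.2505 0.1244] 0.000557392369676866
knobtop [0.5571 0.2067 0.1567] 0.0003269440507177279
one [0.5417 0.3145 0.1096] 0.0008727560615794937
two_a [0.4902 0.2381 0.1102] 0.0006911267660379685
two_b [0.4781 0.2358 0.1101] 0.0008533337744048095
3a [0.6227 0.3098 0.1096] 0.0009201862655818831
3b [0.6128 0.3012 0.1102] 0.0003033037453747903
3c [0.6036 0.2925 0.1099] 0.0007555251838016505
hanL [0.5954 0.0304 0.0857] 0.052691144926482886
hanR [0.5909 0.0422 0.1013] 0.05107538706774575
hanLx [0.6487 0.041  0.0777] 4.96817801514777e-05
hanRx [0.5447 0.0209 0.0788] 0.0006367197805484752
cRL [0.6356 0.3469 0.1032] 0.0013101046709156027
cRR [0.4401 0.3085 0.1034] 0.0018942570329333454
cFL [0.6828 0.104  0.1069] 0.0017010949767420748
cFR [0.4885 0.0647 0.1058] 0.00040140331836342454
board [ 0.6232 -0.3086  0.0175] 0.004611710575531503
board [ 0.6209 -0.4531  0.0112] 0.010059365995907685
board [ 0.4206 -0.4431  0.0214] 3.5044297680540074e-05
board [ 0.4249 -0.3063  0.021 ] 0.00227206219834243
[0.3525 0.2837 0.085 ] [ 0.7281 -0.2022  0.024 ] [array([0.3662, 0.0576, 0.02  ]), array([ 0.402 , -0.1676,  0.02  ]), array([ 0.3145, -0.1685,  0.02  ])]
```

Heights check out: hub 0.124, knob top 0.157, studs 0.110, handle 0.078. Box yaw is about 101° from all three stud rows and the handle, and the knob's bearing is about 173°. Now I'll work out the moves.

```bash
cat >> h.py <<'E'
from scipy.spatial.transform import Rotation as Ro
np.set_printoptions(precision=4,suppress=True)
def go(t,yaw=None):
    s=bot.read_state();R=Ro.from_rotvec(s["tcp_rot"]).as_matrix();y=np.degrees(np.arctan2(R[1,0],R[0,0]))
    print("t",s["time"],"pos",s["tool_pos"],"yaw",y,"z",R[:,2],"F",s["wrist_force"],"w",s["width"],"g",s["grip_force"],"q",s["q"])
    if yaw is not None:
        print("turn",np.radians(y-yaw)); c,sn=np.cos(np.radians(yaw)),np.sin(np.radians(yaw));R=np.array([[c,sn,0],[sn,-c,0],[0,0,-1]])
    print("tool delta",R.T@(np.array(t)-s["tool_pos"]))
E
python3 - <<'E'
from h import *
go([.557,.208,.215],11)
b=np.array([atz("top",p,.04) for p in [(426,171),(474,171),(473,244),(426,243)]]);print(b,b.mean(0))
a=cv2.imread("pics/top0.png");cv2.imwrite("pics/boardc.png",cv2.resize(a[160:255,415:485],None,fx=6,fy=6,interpolation=cv2.INTER_CUBIC))
E
```

```text
t 0.1 pos [ 0.2475 -0.6272  0.23  ] yaw 21.534547087051628 z [-0.0007  0.002  -1.    ] F [ 0.0131 -0.0202  0.3639] w 0.9970727159421547 g 0.0 q [-1.2319  0.2647  1.6053 -0.      1.2737 -0.0369]
turn 0.18386253187542861
tool delta [ 0.4632 -0.7608  0.015 ]
[[ 0.625  -0.3007  0.04  ]
 [ 0.6272 -0.4382  0.04  ]
 [ 0.4219 -0.4354  0.04  ]
 [ 0.4241 -0.3014  0.04  ]] [ 0.5246 -0.3689  0.04  ]
```

View pics/boardc.png

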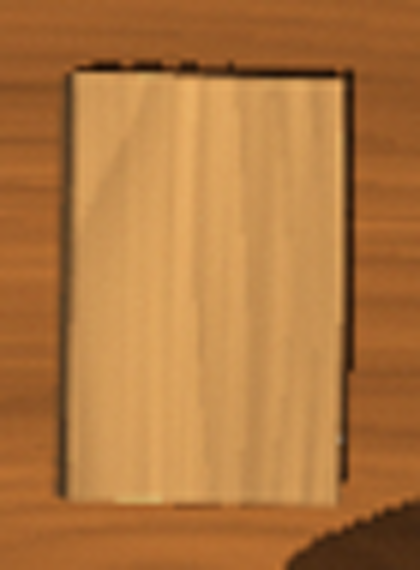

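The board's top corners in the crop are (74,72), (346,76), (338,505) and (65,497), so its length runs nearly along world x. Next I'll move above the knob.

```bash
echo '[[[0, 0, 0], 0.184], [[0.02, -0.033, 0], 0], [[0.029, -0.0476, 0], 0], [[0.029, -0.0476, 0], 0], [[0.029, -0.0476, 0], 0]]' | python3 jog.py 1.0 40
echo '[[[0.029, -0.0476, 0], 0], [[0.029, -0.0476, 0], 0], [[0.029, -0.0476, 0], 0], [[0.029, -0.0476, 0], 0], [[0.029, -0.0476, 0], 0]]' | python3 jog.py
echo '[[[0.029, -0.0476, 0], 0], [[0.029, -0.0476, 0], 0], [[0.029, -0.0476, 0], 0], [[0.029, -0.0476, 0], 0], [[0.029, -0.0476, 0], 0]]' | python3 jog.py
echo '[[[0.029, -0.0476, 0], 0], [[0.029, -0.0476, 0.015], 0], [[0.009, -0.0136, 0], 0], [[0, 0, 0], 0], [[0, 0, 0], 0]]' | python3 jog.py
python3 - <<'E'
from h import *
go([.557,.208,.131],11)
f=lambda u,v:(415+(u+.5)/6-.5,160+(v+.5)/6-.5)
b=np.array([atz("top",f(*p),.04) for p in [(74,72),(346,76),(338,505),(65,497)]]);m=b.mean(0);print(b,m)
d=b[0]+b[1]-b[2]-b[3];print(np.degrees(np.arctan2(d[1],d[0])),np.linalg.norm(d)/2)
e=b[0]+b[3]-b[1]-b[2];print(np.degrees(np.arctan2(e[1],e[0])),np.linalg.norm(e)/2)
a=cv2.imread("pics/side0.png");cv2.imwrite("pics/boards.png",cv2.resize(a[130:190,320:415],None,fx=6,fy=6,interpolation=cv2.INTER_CUBIC))
E
```

```text
time: 0.72
tool_pos: [0.3194, -0.433, 0.2307]
tcp_rot: [-3.126, -0.3, 0.0]
wrist_force: [1.4, -1.0, 0.1]
width: 1.003
grip_force: 0.0
time: 1.35
tool_pos: [0.4163, -0.1718, 0.231]
tcp_rot: [-3.127, -0.3, 0.0]
wrist_force: [1.1, -1.0, 0.5]
width: 0.995
grip_force: 0.0
time: 1.98
tool_pos: [0.5133, 0.0894, 0.231]
tcp_rot: [3.127, 0.301, -0.0]
wrist_force: [0.2, 0.5, 1.1]
width: 1.0
grip_force: 0.0
time: 2.6
tool_pos: [0.558, 0.2059, 0.2165]
tcp_rot: [3.127, 0.299, -0.0]
wrist_force: [0.6, -0.2, -0.7]
width: 0.998
grip_force: 0.0
t 2.6 pos [0.558  0.2059 0.2165] yaw 10.938687411289026 z [-0.0002 -0.0007 -1.    ] F [ 0.6051 -0.1655 -0.6538] w 0.9984473095624141 g 0.0 q [ 0.312   0.1235  1.7978 -0.0007  1.2207  1.6921]
turn -0.0010701065459276062
tool delta [-0.0005 -0.0023  0.0855]
[[ 0.6234 -0.3033  0.04  ]
 [ 0.6236 -0.4331  0.04  ]
 [ 0.4226 -0.4294  0.04  ]
 [ 0.4257 -0.2997  0.04  ]] [ 0.5238 -0.3664  0.04  ]
-1.052710146287981 0.19939507794646577
89.34868614832963 0.12975326231675832
```

View pics/boards.png

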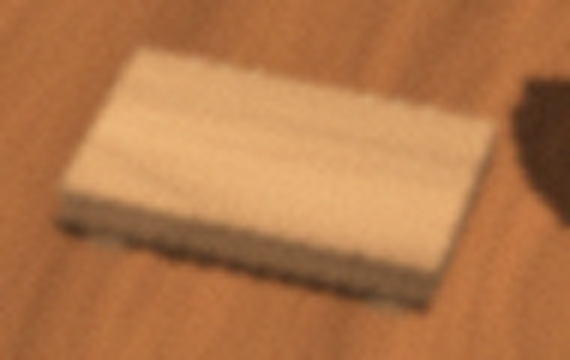

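The board's top face in the side crop has corners (143,45), (497,122), (436,270) and (60,190). From above it measures 199 x 130 mm at z = 0.04, as it should. Now down onto the knob and grip.

```bash
echo '[[[-0.0005, -0.0023, 0.035], 0], [[0, 0, 0.035], 0], [[0, 0, 0.015], 0], [[0, 0, 0], 0], [[0, 0, 0], 0]]' | python3 jog.py 1.0 40
echo '[[[0, 0, 0], 0], [[0, 0, 0], 0], [[0, 0, 0], 0], [[0, 0, 0], 0], [[0, 0, 0], 0]]' | python3 jog.py 0 40
python3 - <<'E'
from h import *
go([.557,.208,.131],11)
f=lambda u,v:(415+(u+.5)/6-.5,160+(v+.5)/6-.5)
g=lambda u,v:(320+(u+.5)/6-.5,130+(v+.5)/6-.5)
for a,b in zip([(74,72),(346,76),(338,505),(65,497)],[(60,190),(143,45),(497,122),(436,270)]):print(*tri(f(*a),g(*b)))
im=bot.read_camera("side");cv2.imwrite("pics/grip.png",cv2.resize(im[180:360,200:400,::-1],None,fx=3,fy=3,interpolation=cv2.INTER_CUBIC))
E
```

```text
time: 3.22
tool_pos: [0.5585, 0.2093, 0.1331]
tcp_rot: [-3.127, -0.3, -0.004]
wrist_force: [0.8, 0.0, -0.4]
width: 1.004
grip_force: 0.0
time: 3.85
tool_pos: [0.5578, 0.2089, 0.1319]
tcp_rot: [3.126, 0.301, 0.001]
wrist_force: [0.9, -3.0, 4.0]
width: 0.263
grip_force: 39.2
t 3.85 pos [0.5578 0.2089 0.1319] yaw 10.99674554010868 z [ 0.0009 -0.0008 -1.    ] F [ 0.884  -3.0054  3.9963] w 0.26270085749970157 g 39.17368412017822 q [ 0.3171  0.1958  1.8785 -0.0012  1.0666  1.6965]
turn -5.680104047762704e-05
tool delta [-0.0009  0.0007  0.0009]
[ 0.6231 -0.3051  0.0347] 0.0009955747695087804
[ 0.6209 -0.4342  0.0393] 0.0028957277167375294
[ 0.4221 -0.4301  0.0385] 0.00041226298555922336
[ 0.4248 -0.3003  0.0388] 0.0008762964215090316
```

View pics/grip.png

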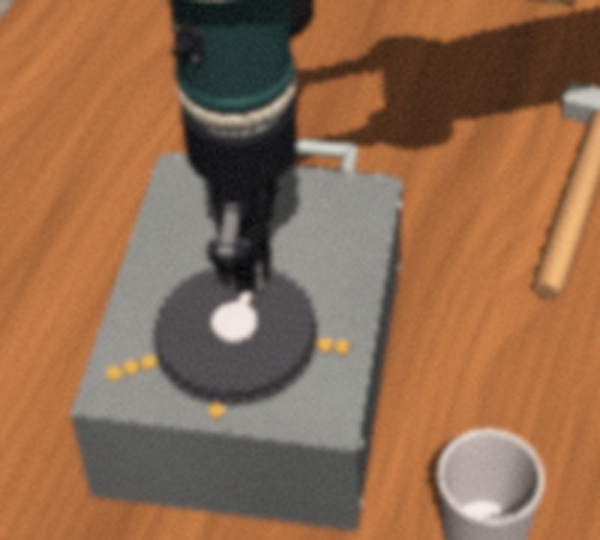

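The fingers hold the knob: the width is 22 mm and the grip 39 N. The board top also triangulates to about 0.039. Now clockwise to the single stud for the first time, then check.

```bash
echo '[[[-0.0064, -0.0009, 0], 0], [[-0.0101, -0.0042, 0], 0], [[-0.0087, -0.0067, 0], 0], [[-0.0067, -0.0087, 0], 0], [[-0.0042, -0.0101, 0], 0]]' | python3 jog.py 0 40
echo '[[[-0.0014, -0.0109, 0], 0], [[0.0014, -0.0109, 0], 0], [[0.0042, -0.0101, 0], 0], [[0.0067, -0.0087, 0], 0], [[0.0087, -0.0067, 0], 0]]' | python3 jog.py
echo '[[[0.0101, -0.0042, 0], 0], [[0.0109, -0.0014, 0], 0], [[0, 0, 0], 0]]' | python3 jog.py
python3 - <<'E'
from h import *
c=np.array([.5543,.2505]);a=np.radians(101)
go([*(c+.042*np.array([np.cos(a),np.sin(a)])),.132],11)
p=bot.read_state()["tool_pos"][:2]-c;print(np.linalg.norm(p),np.degrees(np.arctan2(p[1],p[0]))-101)
E
```

```text
time: 4.53
tool_pos: [0.516, 0.2338, 0.1318]
tcp_rot: [-3.126, -0.301, -0.003]
wrist_force: [3.6, 1.0, 1.7]
width: 0.266
grip_force: 39.3
time: 5.15
tool_pos: [0.5271, 0.2828, 0.1316]
tcp_rot: [3.126, 0.301, 0.001]
wrist_force: [3.5, -5.3, 5.8]
width: 0.271
grip_force: 39.7
time: 5.52
tool_pos: [0.5466, 0.2921, 0.1316]
tcp_rot: [3.126, 0.3, -0.001]
wrist_force: [1.3, -3.4, 7.8]
width: 0.267
grip_force: 39.8
t 5.525 pos [0.5466 0.2921 0.1316] yaw 10.97967957202085 z [-0.0006 -0.0013 -1.    ] F [ 1.2935 -3.4469  7.8029] w 0.26655151172939545 g 39.81595516204834 q [ 0.4511  0.2403  1.8248 -0.001   1.0776  1.8307]
turn -0.000354658373650557
tool delta [-0.0004  0.0003 -0.0004]
0.04227423845266155 -0.4872561817955017
```

The tool tracks the circle closely with low forces. Now one full clockwise turn and a stop.

```bash
echo '[[[0.0109, 0.0014, 0], 0], [[0.0101, 0.0042, 0], 0], [[0.0087, 0.0067, 0], 0], [[0.0067, 0.0087, 0], 0], [[0.0042, 0.0101, 0], 0]]' | python3 jog.py
echo '[[[0.0014, 0.0109, 0], 0], [[-0.0014, 0.0109, 0], 0], [[-0.0042, 0.0101, 0], 0], [[-0.0067, 0.0087, 0], 0], [[-0.0087, 0.0067, 0], 0]]' | python3 jog.py
echo '[[[-0.0101, 0.0042, 0], 0], [[-0.0109, 0.0014, 0], 0], [[-0.0109, -0.0014, 0], 0], [[-0.0101, -0.0042, 0], 0], [[-0.0087, -0.0067, 0], 0]]' | python3 jog.py
echo '[[[-0.0067, -0.0087, 0], 0], [[-0.0042, -0.0101, 0], 0], [[-0.0014, -0.0109, 0], 0], [[0.0014, -0.0109, 0], 0], [[0.0042, -0.0101, 0], 0]]' | python3 jog.py
echo '[[[0.0067, -0.0087, 0], 0], [[0.0087, -0.0067, 0], 0], [[0.0101, -0.0042, 0], 0], [[0.0109, -0.0014, 0], 0], [[0, 0, 0], 0]]' | python3 jog.py
echo '[[[0, 0, 0], 0], [[0, 0, 0], 0]]' | python3 jog.py
python3 - <<'E'
from h import *
c=np.array([.5543,.2505]);a=np.radians(101)
go([*(c+.042*np.array([np.cos(a),np.sin(a)])),.132],11)
p=bot.read_state()["tool_pos"][:2]-c;print(np.linalg.norm(p),np.degrees(np.arctan2(p[1],p[0]))-101)
im=bot.read_camera("top");cv2.imwrite("pics/one.png",cv2.resize(im[130:250,180:330,::-1],None,fx=5,fy=5,interpolation=cv2.INTER_CUBIC))
E
```

```text
time: 6.15
tool_pos: [0.5916, 0.2707, 0.1317]
tcp_rot: [-3.125, -0.3, 0.002]
wrist_force: [-1.1, 2.1, 6.9]
width: 0.264
grip_force: 39.8
time: 6.78
tool_pos: [0.5823, 0.2191, 0.1318]
tcp_rot: [-3.127, -0.3, -0.002]
wrist_force: [3.1, 0.7, 5.6]
width: 0.267
grip_force: 39.7
time: 7.4
tool_pos: [0.5302, 0.2162, 0.1317]
tcp_rot: [-3.127, -0.3, -0.0]
wrist_force: [2.7, 1.1, 5.4]
width: 0.266
grip_force: 39.6
time: 8.02
tool_pos: [0.5146, 0.2644, 0.1316]
tcp_rot: [3.126, 0.301, 0.001]
wrist_force: [3.6, -3.5, 6.2]
width: 0.267
grip_force: 39.6
time: 8.65
tool_pos: [0.5461, 0.2919, 0.1316]
tcp_rot: [3.126, 0.301, -0.002]
wrist_force: [0.3, -1.5, 8.9]
width: 0.264
grip_force: 39.9
time: 8.9
tool_pos: [0.5456, 0.2918, 0.1316]
tcp_rot: [3.126, 0.301, -0.002]
wrist_force: [0.5, -2.8, 7.0]
width: 0.266
grip_force: 39.9
t 8.9 pos [0.5456 0.2918 0.1316] yaw 10.986304950213237 z [-0.0011 -0.0011 -1.    ] F [ 0.4766 -2.7788  6.9531] w 0.2661079279375187 g 39.92084205150604 q [ 0.4511  0.2387  1.8266 -0.0006  1.0778  1.8304]
turn -0.00023902371000356852
tool delta [ 0.0007  0.0002 -0.0004]
0.0422052138454452 0.9056409453045546
```

View pics/one.png

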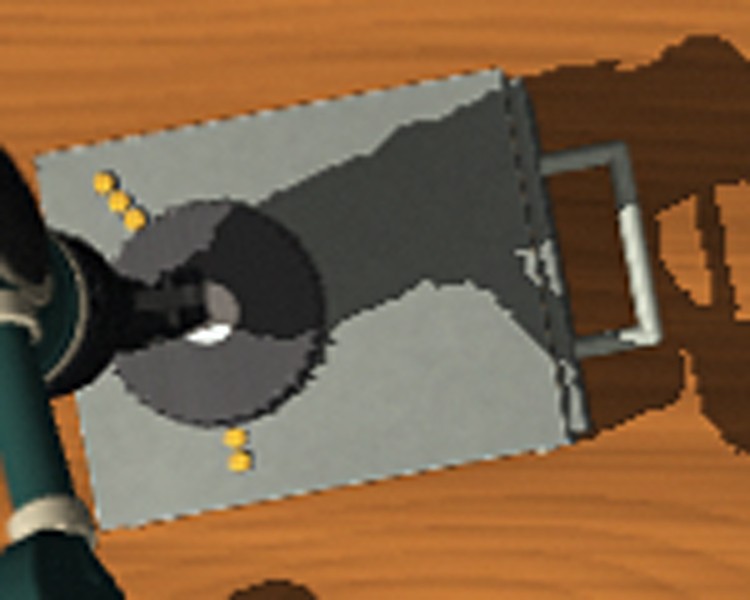

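The gripper holds the knob in line with the single stud: knob near (170,305), hub near (210,315). Now counter-clockwise 450°.

```bash
echo '[[[-0.0109, 0.0014, 0], 0], [[-0.0101, 0.0042, 0], 0], [[-0.0087, 0.0067, 0], 0], [[-0.0067, 0.0087, 0], 0], [[-0.0042, 0.0101, 0], 0]]' | python3 jog.py
echo '[[[-0.0014, 0.0109, 0], 0], [[0.0014, 0.0109, 0], 0], [[0.0042, 0.0101, 0], 0], [[0.0067, 0.0087, 0], 0], [[0.0087, 0.0067, 0], 0]]' | python3 jog.py
echo '[[[0.0101, 0.0042, 0], 0], [[0.0109, 0.0014, 0], 0], [[0.0109, -0.0014, 0], 0], [[0.0101, -0.0042, 0], 0], [[0.0087, -0.0067, 0], 0]]' | python3 jog.py
echo '[[[0.0067, -0.0087, 0], 0], [[0.0042, -0.0101, 0], 0], [[0.0014, -0.0109, 0], 0], [[-0.0014, -0.0109, 0], 0], [[-0.0042, -0.0101, 0], 0]]' | python3 jog.py
echo '[[[-0.0067, -0.0087, 0], 0], [[-0.0087, -0.0067, 0], 0], [[-0.0101, -0.0042, 0], 0], [[-0.0109, -0.0014, 0], 0], [[0, 0, 0], 0]]' | python3 jog.py
python3 - <<'E'
from h import *
c=np.array([.5543,.2505]);a=np.radians(101)
go([*(c+.042*np.array([np.cos(a),np.sin(a)])),.132],11)
p=bot.read_state()["tool_pos"][:2]-c;print(np.linalg.norm(p),np.degrees(np.arctan2(p[1],p[0]))-101)
E
```

```text
time: 9.57
tool_pos: [0.5124, 0.2538, 0.1317]
tcp_rot: [-3.127, -0.301, -0.002]
wrist_force: [6.4, -0.9, 4.6]
width: 0.267
grip_force: 39.6
time: 10.2
tool_pos: [0.5396, 0.2112, 0.1316]
tcp_rot: [-3.127, -0.3, 0.003]
wrist_force: [-0.4, 0.9, 8.4]
width: 0.265
grip_force: 39.8
time: 10.82
tool_pos: [0.5894, 0.227, 0.1317]
tcp_rot: [3.126, 0.3, 0.0]
wrist_force: [2.3, -1.9, 7.1]
width: 0.265
grip_force: 39.8
time: 11.45
tool_pos: [0.5856, 0.2792, 0.1317]
tcp_rot: [-3.127, -0.3, 0.001]
wrist_force: [0.4, -0.9, 7.4]
width: 0.27
grip_force: 39.8
time: 12.08
tool_pos: [0.5446, 0.2916, 0.1316]
tcp_rot: [3.126, 0.301, -0.003]
wrist_force: [0.5, -1.6, 7.6]
width: 0.268
grip_force: 40.1
t 12.075 pos [0.5446 0.2916 0.1316] yaw 11.013607693684346 z [-0.0019 -0.0016 -1.    ] F [ 0.4562 -1.615   7.6022] w 0.2684954680891522 g 40.07128894329071 q [ 0.4516  0.2376  1.828  -0.0007  1.0784  1.8305]
turn 0.00023749905839467374
tool delta [ 0.0016  0.0002 -0.0004]
0.04223727121162449 2.2366632525152426
```

```bash
echo '[[[-0.0095, 0.0014, 0], 0], [[-0.0101, 0.0042, 0], 0], [[-0.0087, 0.0067, 0], 0], [[-0.0067, 0.0087, 0], 0], [[-0.0042, 0.0101, 0], 0]]' | python3 jog.py
echo '[[[-0.0014, 0.0109, 0], 0], [[0, 0, 0], 0], [[0, 0, 0], 0], [[0, 0, 0], 0]]' | python3 jog.py
python3 - <<'E'
from h import *
c=np.array([.5543,.2505]);a=np.radians(191)
go([*(c+.042*np.array([np.cos(a),np.sin(a)])),.132],11)
p=bot.read_state()["tool_pos"][:2]-c;print(np.linalg.norm(p),np.degrees(np.arctan2(p[1],p[0]))-101)
E
```

```text
time: 12.7
tool_pos: [0.5126, 0.2544, 0.1316]
tcp_rot: [-3.126, -0.301, 0.002]
wrist_force: [1.3, 1.6, 7.4]
width: 0.269
grip_force: 39.9
time: 13.2
tool_pos: [0.5132, 0.2433, 0.1316]
tcp_rot: [-3.127, -0.3, 0.003]
wrist_force: [-1.7, 0.2, 8.4]
width: 0.266
grip_force: 39.9
t 13.2 pos [0.5132 0.2433 0.1316] yaw 10.971480694814678 z [-0.0022 -0.0001 -1.    ] F [-1.6897  0.1688  8.3768] w 0.26641251002203736 g 39.90147650241852 q [0.3984 0.1477 1.9357 0.0009 1.0603 1.7773]
turn -0.0004977557758649542
tool delta [-0.0003  0.0008 -0.0004]
0.04174178541205888 -271.0992101296238
```

```bash
echo '[[[0.0014, -0.0109, 0], 0], [[0.0042, -0.0101, 0], 0], [[0.0067, -0.0087, 0], 0], [[0.0087, -0.0067, 0], 0], [[0.0101, -0.0042, 0], 0]]' | python3 jog.py
echo '[[[0.0109, -0.0014, 0], 0], [[0.0109, 0.0014, 0], 0], [[0.0101, 0.0042, 0], 0], [[0.0087, 0.0067, 0], 0], [[0.0067, 0.0087, 0], 0]]' | python3 jog.py
echo '[[[0, 0, 0], 0], [[0, 0, 0], 0], [[0, 0, 0], 0]]' | python3 jog.py
python3 - <<'E'
from h import *
c=np.array([.5543,.2505]);a=np.radians(41)
go([*(c+.042*np.array([np.cos(a),np.sin(a)])),.132],11)
p=bot.read_state()["tool_pos"][:2]-c;print(np.linalg.norm(p),np.degrees(np.arctan2(p[1],p[0]))-101)
E
```

```text
time: 13.82
tool_pos: [0.5366, 0.2889, 0.1316]
tcp_rot: [3.126, 0.301, -0.002]
wrist_force: [1.7, -4.5, 7.0]
width: 0.269
grip_force: 39.9
time: 14.45
tool_pos: [0.5863, 0.2786, 0.1316]
tcp_rot: [3.127, 0.301, -0.004]
wrist_force: [-1.8, -1.7, 8.8]
width: 0.27
grip_force: 40.1
time: 14.82
tool_pos: [0.5861, 0.2786, 0.1316]
tcp_rot: [3.127, 0.3, -0.004]
wrist_force: [-0.5, 0.2, 9.1]
width: 0.264
grip_force: 40.0
t 14.825 pos [0.5861 0.2786 0.1316] yaw 10.97487568489603 z [-0.0023 -0.0005 -1.    ] F [-0.5381  0.1612  9.1291] w 0.26441517611240883 g 39.97030556201935 q [0.4052 0.2928 1.7581 0.0005 1.0931 1.7842]
turn -0.00043850202087280935
tool delta [-0.0002  0.0005 -0.0004]
0.04248542663876 -59.52814265644194
```

The knob is on the three studs at -59.5°. Release it, rise, and go above the handle with the fingers partly open.

```bash
echo '[[[0, 0, 0], 0], [[0, 0, 0], 0], [[0, 0, -0.02], 0], [[0, 0, -0.033], 0], [[0, 0, -0.03], 0]]' | python3 jog.py 1.0
echo '[[[-0.0074, 0.049, 0], 0], [[-0.0074, 0.049, 0], 0], [[-0.0074, 0.049, 0], 0], [[-0.0074, 0.049, 0], 0], [[-0.0074, 0.049, 0], 0]]' | python3 jog.py 0.4
echo '[[[0, 0, 0], 0], [[0, 0, 0], 0]]' | python3 jog.py
python3 - <<'E'
from h import *
go([.5967,.031,.061],11)
im=bot.read_camera("side");cv2.imwrite("pics/han.png",cv2.resize(im[180:360,200:400,::-1],None,fx=3,fy=3,interpolation=cv2.INTER_CUBIC))
E
```

```text
time: 15.45
tool_pos: [0.587, 0.2789, 0.2163]
tcp_rot: [-3.127, -0.301, -0.001]
wrist_force: [-0.6, -0.1, 0.5]
width: 1.0
grip_force: 0.0
time: 16.08
tool_pos: [0.5974, 0.0298, 0.2157]
tcp_rot: [-3.127, -0.301, -0.002]
wrist_force: [0.3, -0.7, 0.6]
width: 0.401
grip_force: 0.0
time: 16.32
tool_pos: [0.5975, 0.0315, 0.2151]
tcp_rot: [-3.127, -0.299, -0.001]
wrist_force: [0.2, 0.3, 0.7]
width: 0.394
grip_force: 0.0
t 16.325 pos [0.5975 0.0315 0.2151] yaw 10.938646934716854 z [ 0.0007  0.0008 -1.    ] F [0.206  0.3333 0.6564] w 0.39384053110566053 g 0.0 q [0.0106 0.1304 1.7926 0.0008 1.2179 1.3902]
turn -0.0010708129953819325
tool delta [-0.0008  0.0003  0.1541]
```

View pics/han.png

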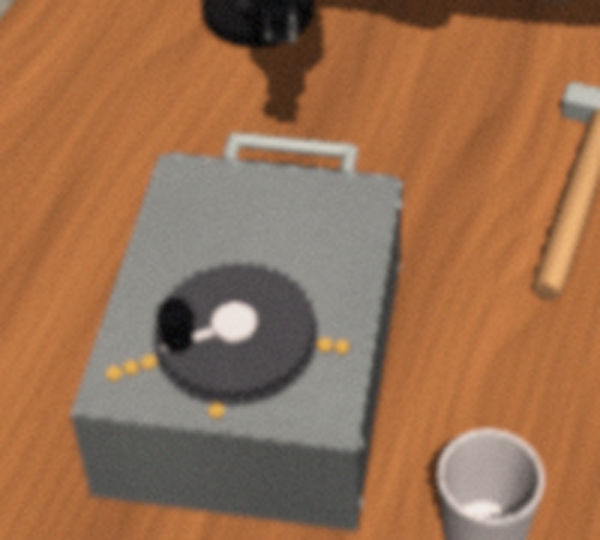

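The knob, at (177,325), points along the three-stud row. Now down onto the handle, grip and start to pull.

```bash
echo '[[[-0.0008, 0.0003, 0.04], 0], [[0, 0, 0.05], 0], [[0, 0, 0.05], 0], [[0, 0, 0.014], 0], [[0, 0, 0], 0]]' | python3 jog.py
echo '[[[0, 0, 0], 0], [[0, 0, 0], 0], [[0, 0, 0], 0], [[0, 0, 0], 0]]' | python3 jog.py 0 60
echo '[[[0, 0.004, 0], 0], [[0, 0.006, 0], 0], [[0, 0.008, 0], 0], [[0, 0, 0], 0]]' | python3 jog.py
python3 -c "
from h import *
go([.5967,.031,.061],11)"
```

```text
time: 17.0
tool_pos: [0.5965, 0.0318, 0.0602]
tcp_rot: [-3.127, -0.303, 0.002]
wrist_force: [0.4, -0.2, 1.1]
width: 0.395
grip_force: 0.0
time: 17.5
tool_pos: [0.5988, 0.0311, 0.063]
tcp_rot: [-3.127, -0.301, -0.008]
wrist_force: [0.4, 1.7, 7.2]
width: 0.11
grip_force: 58.8
time: 18.0
tool_pos: [0.6025, 0.0123, 0.063]
tcp_rot: [3.126, 0.3, 0.008]
wrist_force: [0.3, -1.1, 5.2]
width: 0.118
grip_force: 59.0
t 18.0 pos [0.6025 0.0123 0.063 ] yaw 10.97033065841181 z [ 0.0054 -0.0008 -1.    ] F [ 0.346  -1.1225  5.1545] w 0.11817112453120802 g 58.979896903038025 q [-0.0206  0.2816  1.9153 -0.0008  0.9393  1.3592]
turn -0.0005178276976128129
tool delta [-0.0021 -0.0195  0.002 ]
```

It opens with almost no force, so the lock is free. Pull out the rest.

```bash
echo '[[[0, 0.02, 0], 0], [[0, 0.025, 0], 0], [[0, 0.025, 0], 0], [[0, 0.025, 0], 0], [[0, 0.018, 0], 0]]' | python3 jog.py
echo '[[[0, 0, 0], 0], [[0, 0, 0], 0]]' | python3 jog.py
echo '[[[0, 0, 0], 0], [[0, 0, -0.01], 0], [[0, 0, -0.05], 0], [[0, 0, -0.06], 0], [[0, 0, -0.04], 0]]' | python3 jog.py 0.4
echo '[[[-0.05, 0, 0], 0], [[-0.05, 0, 0], 0], [[-0.05, 0, 0], 0], [[0, 0, 0], 0]]' | python3 jog.py
python3 - <<'E'
from h import *
go([.5967,.031,.061],11)
im=bot.read_camera("top");cv2.imwrite("pics/t1.png",im[:,:,::-1]);A=cv2.resize(im[140:230,270:370,::-1],None,fx=4,fy=4,interpolation=cv2.INTER_CUBIC)
im=bot.read_camera("side");cv2.imwrite("pics/s1.png",im[:,:,::-1]);B=cv2.resize(im[170:260,250:350,::-1],None,fx=4,fy=4,interpolation=cv2.INTER_CUBIC)
cv2.imwrite("pics/drawer.png",np.hstack([A,B]))
E
```

```text
time: 18.62
tool_pos: [0.6243, -0.0988, 0.063]
tcp_rot: [3.127, 0.3, 0.009]
wrist_force: [2.2, 4.1, 6.8]
width: 0.114
grip_force: 59.3
time: 18.88
tool_pos: [0.6245, -0.0996, 0.0633]
tcp_rot: [3.124, 0.3, 0.01]
wrist_force: [2.1, -1.5, 5.7]
width: 0.113
grip_force: 60.4
time: 19.5
tool_pos: [0.6222, -0.0979, 0.2239]
tcp_rot: [3.126, 0.301, 0.004]
wrist_force: [0.9, -0.2, 0.2]
width: 0.402
grip_force: 0.0
time: 20.0
tool_pos: [0.4707, -0.1264, 0.2198]
tcp_rot: [-3.127, -0.298, 0.003]
wrist_force: [0.4, 0.1, 0.1]
width: 0.401
grip_force: 0.0
t 20.0 pos [ 0.4707 -0.1264  0.2198] yaw 10.89078140900669 z [-0.0022  0.0003 -1.    ] F [0.4024 0.0605 0.1297] w 0.40144587446698493 g 0.0 q [-0.3131 -0.0866  2.0053 -0.0004  1.2251  1.0678]
turn -0.0019062240172222776
tool delta [ 0.1537 -0.1304  0.1588]
```

View pics/drawer.png

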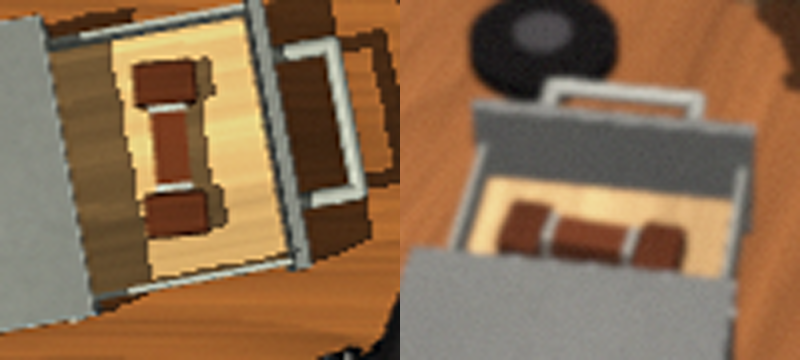

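The drawer is out about 133 mm. The hilt in the top half of the picture has end blocks centred near (165,84) and (177,213) and collars at (167,106) and (177,187). In the side half the collars are at (547,232) and (628,243).

```bash
python3 - <<'E'
from h import *
t=lambda u,v:(270+(u+.5)/4-.5,140+(v+.5)/4-.5)
s=lambda u,v:(250+(u-400+.5)/4-.5,170+(v+.5)/4-.5)
for a,b in(((167,106),(547,232)),((177,187),(628,243))):print(*tri(t(*a),s(*b)))
A,B=atz("top",t(165,84),.062),atz("top",t(177,213),.062);print(A,B,np.linalg.norm(A-B),np.degrees(np.arctan2(*(A-B)[1::-1])))
for p in((133,62),(195,60),(197,105),(136,107),(146,193),(207,190),(209,233),(148,237)):print(atz("top",t(*p),.062))
for p in((333,45),(358,195)):print("handle",atz("top",t(*p),.084))
m=(A+B)/2;go([m[0],m[1],.039],8)
E
```

```text
[0.6324 0.0199 0.0542] 0.00031682822324268693
[0.5777 0.0127 0.0556] 0.0005696837524521599
[0.6468 0.0215 0.062 ] [0.559  0.0124 0.062 ] 0.08828598061228707 5.906649995573172
[0.6616 0.0434 0.062 ]
[0.6635 0.0012 0.062 ]
[ 0.6327 -0.0004  0.062 ]
[0.6309 0.041  0.062 ]
[0.5723 0.0336 0.062 ]
[ 0.5748 -0.0078  0.062 ]
[ 0.5456 -0.0094  0.062 ]
[0.5425 0.0319 0.062 ]
handle [ 0.6713 -0.0905  0.084 ]
handle [ 0.5711 -0.1078  0.084 ]
t 20.1 pos [ 0.4743 -0.1265  0.2208] yaw 10.9472262376866 z [ 0.0014 -0.0002 -1.    ] F [0.5157 1.8297 1.0945] w 0.4035164013813947 g 0.0 q [-0.3115 -0.0827  1.9999  0.0003  1.2231  1.0681]
turn 0.051438801648796155
tool delta [ 0.1473 -0.1242  0.1818]
```

The hilt is 120 mm long and 42 mm wide as measured, its centre at (0.603, 0.017), yaw 6°, 117 mm behind the handle axis. All of that is consistent, so I'll go for it.

```bash
echo '[[[0, 0, 0], 0.087], [[0.047, -0.0387, 0], 0], [[0.047, -0.0387, 0], 0], [[0.047, -0.0387, 0], 0], [[0, 0, 0], 0]]' | python3 jog.py 0.65
python3 -c "
from h import *
go([.6029,.017,.041],6)"
```

```text
time: 20.72
tool_pos: [0.606, 0.0075, 0.2197]
tcp_rot: [-3.136, -0.172, -0.001]
wrist_force: [-0.8, 0.1, -0.3]
width: 0.648
grip_force: 0.0
t 20.725 pos [0.606  0.0075 0.2197] yaw 6.284284951400486 z [ 0.0008  0.001  -1.    ] F [-0.7852  0.0992 -0.3268] w 0.6480296280181197 g 0.0 q [-0.0293  0.1418  1.7711  0.0011  1.2279  1.4315]
turn 0.004961708415810544
tool delta [-0.0021 -0.0097  0.1787]
```

```bash
echo '[[[-0.0021, -0.0097, 0], 0.005], [[0, 0, 0.05], 0], [[0, 0, 0.05], 0], [[0, 0, 0.05], 0], [[0, 0, 0.0287], 0]]' | python3 jog.py
echo '[[[0, 0, 0], 0], [[0, 0, 0], 0]]' | python3 jog.py
echo '[[[0, 0, 0], 0], [[0, 0, 0], 0], [[0, 0, 0], 0], [[0, 0, 0], 0], [[0, 0, 0], 0]]' | python3 jog.py 0 60
echo '[[[0, 0, -0.01], 0], [[0, 0, -0.02], 0], [[0, 0, 0], 0]]' | python3 jog.py
python3 -c "
from h import *
go([.6029,.017,.041],6)"
```

```text
time: 21.35
tool_pos: [0.5964, 0.0126, 0.0389]
tcp_rot: [-3.138, -0.154, 0.007]
wrist_force: [-0.3, -0.5, -1.0]
width: 0.652
grip_force: 0.0
time: 21.6
tool_pos: [0.6001, 0.0128, 0.0432]
tcp_rot: [3.138, 0.155, 0.003]
wrist_force: [0.0, 0.4, 0.3]
width: 0.65
grip_force: 0.0
time: 22.22
tool_pos: [0.601, 0.0133, 0.0439]
tcp_rot: [3.138, 0.157, 0.006]
wrist_force: [-1.3, 0.5, 6.5]
width: 0.267
grip_force: 59.8
time: 22.6
tool_pos: [0.6014, 0.0132, 0.0744]
tcp_rot: [3.137, 0.157, 0.008]
wrist_force: [0.3, 0.7, -1.1]
width: 0.266
grip_force: 58.9
t 22.6 pos [0.6014 0.0132 0.0744] yaw 5.722531550676923 z [ 0.005  -0.0001 -1.    ] F [ 0.251   0.6553 -1.1059] w 0.2656317866861034 g 58.90063226222992 q [-0.0194  0.2663  1.9106 -0.0001  0.9597  1.4515]
turn -0.004842738011090729
tool delta [ 0.0019 -0.0036  0.0334]
```

The hilt is held: 22.6 mm between the pads at 59 N. Lift it and carry it over the board.

```bash
echo '[[[0, 0, -0.03], 0], [[0, 0, -0.04], 0], [[0, 0, -0.04], 0], [[0, 0, -0.02], 0], [[0, 0, 0], 0.115]]' | python3 jog.py
python3 -c "
from h import *
go([.523,-.3664,.205],-.9)"
```

```text
time: 23.22
tool_pos: [0.6005, 0.0132, 0.2038]
tcp_rot: [3.141, -0.028, 0.006]
wrist_force: [0.1, -1.3, -1.6]
width: 0.264
grip_force: 59.1
t 23.225 pos [0.6005 0.0132 0.2038] yaw -1.0369739225325052 z [ 0.004  -0.0001 -1.    ] F [ 0.0837 -1.3204 -1.5817] w 0.2640341070458466 g 59.0815794467926 q [-0.0195  0.1408  1.8022 -0.      1.1946  1.5694]
turn -0.002390645937563865
tool delta [-0.0716  0.3808 -0.0012]
```

```bash
echo '[[[-0.006, 0.03, 0], 0], [[-0.008, 0.043, 0], 0], [[-0.008, 0.043, 0], 0], [[-0.008, 0.043, 0], 0], [[-0.008, 0.043, 0], 0]]' | python3 jog.py
echo '[[[-0.008, 0.043, 0], 0], [[-0.008, 0.043, 0], 0], [[-0.008, 0.043, 0], 0], [[-0.006, 0.033, 0], 0], [[-0.0036, 0.017, 0], 0]]' | python3 jog.py
echo '[[[0, 0, 0], 0], [[0, 0, 0], 0]]' | python3 jog.py
python3 - <<'E'
from h import *
go([.523,-.3664,.049],-.9)
im=bot.read_camera("top");A=cv2.resize(im[140:260,400:500,::-1],None,fx=4,fy=4,interpolation=cv2.INTER_CUBIC)
im=bot.read_camera("side");B=cv2.resize(im[80:200,315:415,::-1],None,fx=4,fy=4,interpolation=cv2.INTER_CUBIC)
cv2.imwrite("pics/over.png",np.hstack([A,B]))
E
```

```text
time: 23.85
tool_pos: [0.5571, -0.1892, 0.2004]
tcp_rot: [-3.141, 0.024, 0.003]
wrist_force: [0.9, -0.7, -1.9]
width: 0.265
grip_force: 59.2
time: 24.48
tool_pos: [0.5208, -0.3679, 0.2003]
tcp_rot: [-3.14, 0.027, 0.002]
wrist_force: [0.1, 0.4, -1.7]
width: 0.264
grip_force: 59.2
time: 24.72
tool_pos: [0.522, -0.3654, 0.2011]
tcp_rot: [-3.14, 0.023, 0.001]
wrist_force: [-1.1, -0.2, -1.6]
width: 0.266
grip_force: 59.2
t 24.725 pos [ 0.522  -0.3654  0.2011] yaw -0.8353046219049756 z [-0.0005  0.0012 -1.    ] F [-1.1192 -0.2293 -1.5712] w 0.2658778946066631 g 59.19629216194153 q [-0.6501  0.2138  1.7218  0.0007  1.2071  0.935 ]
turn 0.0011291473585807938
tool delta [0.001  0.001  0.1521]
```

View pics/over.png

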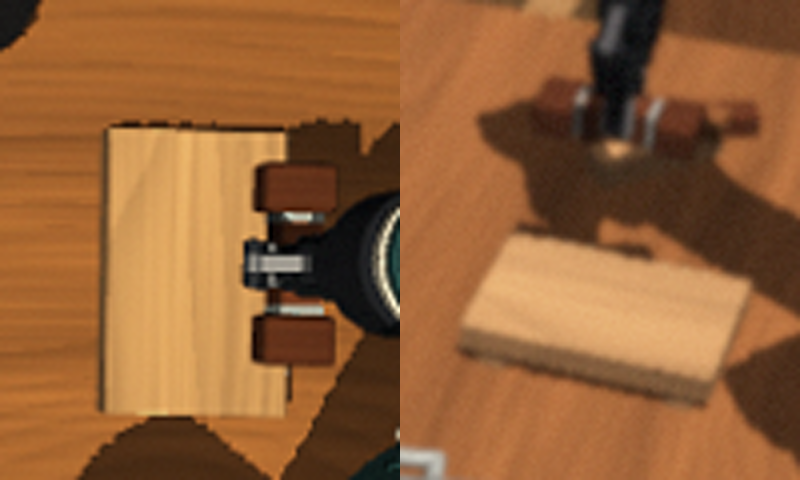

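The hilt is level, centred in the fingers and aligned with the board; the sideways offset in the top view is parallax from its height. Now lower it slowly.

```bash
echo '[[[0.001, 0.001, 0.03], 0], [[0, 0, 0.045], 0], [[0, 0, 0.045], 0], [[0, 0, 0.02], 0], [[0, 0, 0.004], 0]]' | python3 jog.py
echo '[[[0, 0, 0.002], 0], [[0, 0, 0.002], 0], [[0, 0, 0], 0]]' | python3 jog.py
echo '[[[0, 0, 0.001], 0], [[0, 0, 0], 0], [[0, 0, 0], 0]]' | python3 jog.py
```

```text
time: 25.45
tool_pos: [0.5224, -0.3665, 0.0564]
tcp_rot: [-3.14, 0.023, 0.003]
wrist_force: [-0.0, -0.8, -1.6]
width: 0.268
grip_force: 59.2
time: 25.82
tool_pos: [0.5236, -0.3682, 0.0549]
tcp_rot: [3.14, -0.024, 0.003]
wrist_force: [-0.3, 0.5, -2.3]
width: 0.267
grip_force: 59.2
time: 26.2
tool_pos: [0.5228, -0.3677, 0.0526]
tcp_rot: [-3.142, 0.024, 0.0]
wrist_force: [0.4, 0.2, -1.6]
width: 0.263
grip_force: 59.2
```

```bash
echo '[[[0, 0, 0.002], 0], [[0, 0, 0.001], 0], [[0, 0, 0], 0], [[0, 0, 0], 0]]' | python3 jog.py
echo '[[[0, 0, 0.001], 0], [[0, 0, 0.0005], 0], [[0, 0, 0], 0], [[0, 0, 0], 0]]' | python3 jog.py
```

```text
time: 26.7
tool_pos: [0.5229, -0.3676, 0.0495]
tcp_rot: [-3.141, 0.024, 0.0]
wrist_force: [0.3, -0.3, -1.6]
width: 0.266
grip_force: 59.2
time: 27.2
tool_pos: [0.5228, -0.3677, 0.0481]
tcp_rot: [-3.142, 0.024, 0.0]
wrist_force: [-0.6, 0.5, -1.4]
width: 0.269
grip_force: 59.3
```

```bash
echo '[[[0, 0, 0.0007], 0], [[0, 0, 0], 0], [[0, 0, 0], 0]]' | python3 jog.py
echo '[[[0, 0, 0.0007], 0], [[0, 0, 0], 0], [[0, 0, 0], 0]]' | python3 jog.py
```

```text
time: 27.58
tool_pos: [0.5229, -0.3677, 0.048]
tcp_rot: [3.141, -0.024, 0.0]
wrist_force: [-3.0, 2.2, 5.0]
width: 0.261
grip_force: 60.0
time: 27.95
tool_pos: [0.5229, -0.3677, 0.048]
tcp_rot: [3.141, -0.024, 0.0]
wrist_force: [-4.7, 2.9, 8.7]
width: 0.264
grip_force: 60.7
```

There is contact with the board. Release and withdraw.

```bash
echo '[[[0, 0, 0], 0], [[0, 0, 0], 0], [[0, 0, 0], 0]]' | python3 jog.py 0.6
echo '[[[0, 0, -0.02], 0], [[0, 0, -0.05], 0], [[0, 0, -0.05], 0], [[0, 0, -0.05], 0], [[-0.05, 0, 0], 0]]' | python3 jog.py
echo '[[[-0.06, 0.03, 0], 0], [[-0.06, 0.03, 0], 0], [[0, 0.05, 0], 0], [[0, 0, 0], 0], [[0, 0, 0], 0]]' | python3 jog.py
python3 - <<'E'
from h import *
im=bot.read_camera("top");cv2.imwrite("pics/t2.png",im[:,:,::-1]);A=cv2.resize(im[140:260,400:500,::-1],None,fx=4,fy=4,interpolation=cv2.INTER_CUBIC)
im=bot.read_camera("side");B=cv2.resize(im[100:220,290:390,::-1],None,fx=4,fy=4,interpolation=cv2.INTER_CUBIC)
cv2.imwrite("pics/end.png",np.hstack([A,B]))
E
```

```text
time: 28.32
tool_pos: [0.5228, -0.3676, 0.0463]
tcp_rot: [-3.141, 0.024, 0.0]
wrist_force: [-0.7, -0.3, 0.4]
width: 0.604
grip_force: 0.0
time: 28.95
tool_pos: [0.4779, -0.3698, 0.2253]
tcp_rot: [3.132, -0.02, 0.019]
wrist_force: [-0.5, -0.8, 0.4]
width: 0.602
grip_force: 0.0
time: 29.58
tool_pos: [0.3596, -0.4712, 0.2177]
tcp_rot: [3.141, -0.025, 0.001]
wrist_force: [-0.4, -0.1, -0.2]
width: 0.599
grip_force: 0.0
```

View pics/end.png

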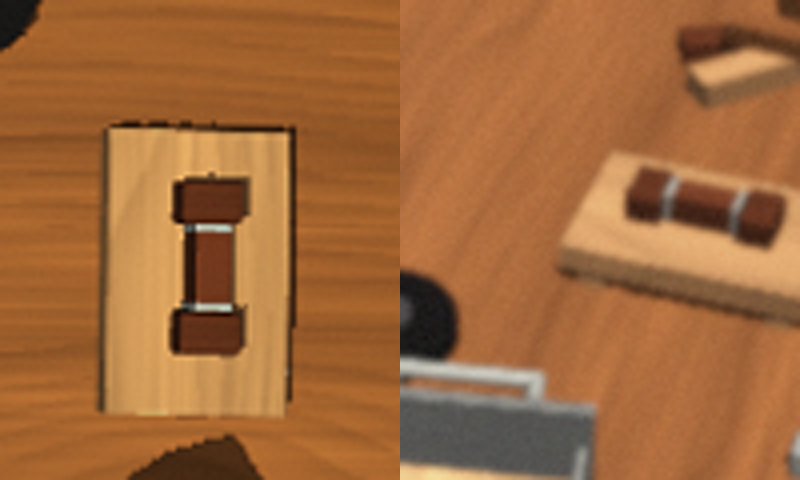

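The hilt lies flat and centred on the board: blocks at (210,200) and (207,331), board centre near (196,271). It is aligned, and the drawer is still open. Handing in.

```bash
python3 -c "
from workcell import bot
print(bot.finish_job())"
```

```text
the job is handed in; nothing more can be done
None
```

I cranked the dial to all three stops, pulled the drawer out about 133 mm and laid the hilt flat and aligned at the middle of the board; I never went near the hammer, tin or discs, and handed the job in at about 30 s, with no verdict returned.

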